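# Open the grease jar in the bench holder

## Task

Stand the amber grease jar fully down in the square pocket of the round cream holder, so that it cannot turn, and then unscrew its tight black cap. Once the threads let go, lift the cap straight up until it hangs level just clear of the jar, about 2 cm above the mouth and centred over it, and finish while still holding it there, with the jar left seated in the pocket. Leave everything else on the bench where it is.

Things in the scene. Friction and masses are not known exactly. Their poses are not given: they have to be found in the camera images.
- jar_center (a point): amber grease jar with a yellow band, loose, 0.25 to 0.5 kg, 92 mm high without cap. Foot: a square block 60 x 60 mm, 18 mm high (57 mm square in the lowest 4 mm); above it round, 52 mm across, up to 62 mm; then a threaded neck 37 mm across. This point is on its axis, 46 mm above its underside; z up, x and y square to the foot's sides (all four alike)
- jar_foot (a point): centre of the jar's underside; axes as the jar's
- jar_rim (a point): centre of the jar's mouth, 92 mm above its underside; axes as the jar's. A sprung white seal here pushes the closed cap up with about 12 N and rises 4 mm once it is off. Threads: after 40 to 50 degrees of turn of the cap against the jar its three lugs are free and it lifts straight off; beyond 100 degrees they would catch the next thread. Before that, pulling lifts the jar too
- cap_center (a point): centre (half-way up) of the black ribbed screw cap, 57 mm across, 24 mm high, 40 g, loose but screwed on the jar at the start: then this point is 85 mm above the jar's underside (7 mm below the mouth). Jar and cap may be lifted together by the cap. It unscrews anticlockwise seen from above; friction resists with roughly 0.2 to 0.5 N m
- pocket_floor (a point): centre of the floor of the square pocket in the holder, fixed: a round cream plate 176 mm across with a grey block 95 mm square, top 42 mm above the bench. Pocket 65 x 65 mm, 20 mm deep, 4 mm chamfer at its mouth, floor (this point) 22 mm above the bench. x, y square to its sides; the jar's foot fits any of four ways and may turn about 5 degrees either way before the sides stop it
- thumbscrew: brass thumbscrew standing head down, head 28 mm across, 36 mm high; origin under its centre; a bystander
- parts_cup: small open steel cup, 64 mm across, 35 mm high; origin under its centre; a bystander
- blue_jar: white jar with a blue cap, 66 mm across, 85 mm high, not the one to open; origin under its centre; a bystander
- oil_bottle: grey bottle with a red cap, 50 mm across, 140 mm high; origin under its centre; a bystander
- spanner: steel spanner lying flat, about 180 mm long; x along its length; a bystander
- screwdriver: screwdriver lying flat, about 200 mm long; x along its length; a bystander
- bearing: steel bearing ring lying flat, 62 mm across, 16 mm high; origin under its centre; a bystander
Things that resemble listed ones, but are neither listed nor needed, are in the scene too. Of the things that look like the part that bears pocket_floor, take the one that is farthest from the robot's base at the start.

How it is judged:
By the outcome, as a careful person would: the job done as asked, in the order asked, and still so for the second after the job is handed in, while the arm keeps its last pose, push and grip.
It also fails if it takes over 61 s, if anything falls off the work surface, if the arm or the gripper's body presses on something with over 40 N, if the wrist force passes 120 N, or if a joint passes its speed limit or range.

## Robot

A 6-joint arm with a two-finger parallel gripper is mounted at the origin on the work surface. World frame = base frame: x ahead of the robot, y to its left, z up, the work surface at z = 0. Lengths are in m, angles in rad, forces in N, time in s.
With the tool pointing down it reaches from about 0.325 to 0.9 m from the base axis. Payload 6.1 kg.
Tool frame: the origin (TCP) lies midway between the tips of the shut fingers; the grasp point (between the pads) lies 19 mm behind it; z points along the fingers, y is the line along which they close (so a half turn about z gives the same grasp; the last joint's range is limited). The gripper opens to 85 mm and grips with 20 to 120 N. Pads are 22 mm wide; open, the fingers measure 114 mm over their backs; the gripper's body (76 mm by 85 mm) begins 54 mm behind the grasp point. The pads swing forward as they close: fully open they stand 13 mm farther back than shut.
Start: joints at [1.199, 0.22, 1.526, -0, 1.395, -0.126], TCP at [0.152, 0.606, 0.231] pointing down, gripper open.
Joint ranges: [-2.98, 2.98], [-0.91, 2.08], [0.09, 2.57], [-1.24, 4.39], [0.2, 2.65], [-2.68, 2.68]. Speed limits (rad/s): [2.57, 2.57, 3.01, 3.14, 3.14, 3.14].

## Interface

Orientations are given as [roll, pitch, yaw] about the fixed x, y, z axes, in that order (R = Rz(yaw) Ry(pitch) Rx(roll)).
In Python, from plant import movep, move_l, set_joints, gripper_to, hold, inverse_kinematics, observe, get_image, get_calibration, Unreachable, job_done gives the robot as it stands. Calls block until the motion is done:
- movep(position, orientation): joint-space move of the TCP to a pose.
- move_l(position, feed=0.15, rotation=None, max_force=None): straight line of the TCP; rotation=None keeps the orientation; feed is the mean speed in m/s. With max_force (N) it stops when the force on the tool has changed by that much, and returns True; else False.
- set_joints(angles): joint-space move.
- gripper_to(opening, f_grip=None): finger opening in m; f_grip is the grip in N (None keeps the last); returns when the fingers have stopped.
- hold(seconds).
- inverse_kinematics(position, orientation): joint angles nearest the present ones, or None.
- observe(): the state.
- get_image(name): name is "side" or "top" or "wrist"; returns (picture, depth): 384x512x3 uint8, red, green, blue; 384x512 float32, m along the optical axis (not along the pixel's ray), 0 where there is no reading.
- get_calibration(name): a dict with "intrinsics" (3x3 intrinsics, pixels), "world_from_camera" (4x4, takes a point from camera to world coordinates). Camera axes: x right, y down, z forward; pixel columns grow to the right and rows downward; lengths in m; the calibration is good to about 2 mm. A picture is of the moment at which its call begins: read the wrist's pose just before it. get_calibration takes no time and is no camera call; for the wrist camera it gives the pose at the moment of the call.
A pose or a line that the arm cannot do raises Unreachable and nothing moves.
- job_done(): hands the job in; it is judged then, once.
The state is a dict: "time_s": time; "q": joint angles; "joint_velocities": joint speeds; "joint_torque": joint torques, N m; "eef_pos": TCP position; "tcp_rot": TCP orientation; "ft_force": force on the tool from outside, world axes, zero at the start; "torque": the same for the moment, N m; "opening": finger opening in m; "grasp_force": force on a finger pad.
Only numpy, scipy, OpenCV 4.12 (cv2) and the standard library are available. Lean on these libraries where they do the work, as an engineer would, in place of code of your own. Each camera call takes 0.05 s, during which the arm holds its last target. There are 200 camera calls.

## Working session

There is one attempt and no reset: what is moved stays moved. The work goes in short steps, each a Python script; the robot and the scene stay as the last script left them, time stands still between calls to the robot, and variables do not carry over. Pictures are saved under pics/ and viewed, at most 10 in all, crops included, and the job is handed in when it is done.

```bash
mkdir -p pics; ls
cat > h.py <<'E'
import numpy as np, cv2
from plant import *
def snap(n,fn):
    im,d=get_image(n); c=get_calibration(n)
    np.savez('pics/'+fn+'.npz',im=im,d=d,K=c['intrinsics'],T=c['world_from_camera'])
    cv2.imwrite('pics/'+fn+'.png',im[:,:,::-1]); return load(fn)
def load(fn):
    z=np.load('pics/'+fn+'.npz'); return z['im'],z['d'],z['K'],z['T']
def cloud(d,K,T):
    v,u=np.mgrid[:d.shape[0],:d.shape[1]]
    p=np.stack([(u-K[0,2])/K[0,0]*d,(v-K[1,2])/K[1,1]*d,d],-1)
    P=p@T[:3,:3].T+T[:3,3]; P[d==0]=np.nan; return P
def ray(uv,z,K,T):
    uv=np.atleast_2d(uv).astype(float); r=np.c_[(uv-[K[0,2],K[1,2]])/[K[0,0],K[1,1]],np.ones(len(uv))]@T[:3,:3].T
    return T[:3,3]+r*((z-T[2,3])/r[:,2])[:,None]
E
python3 - <<'E'
from h import *
s=observe(); print({k:np.round(v,3) for k,v in s.items()})
for n in ('top','side'):
    im,d,K,T=snap(n,n+'0'); print(n,K[0,0],np.round(T,3).tolist())
a=cv2.imread('pics/top0.png');b=cv2.imread('pics/side0.png')
cv2.imwrite('pics/v1.png',cv2.resize(a,(800,600)))
cv2.imwrite('pics/v2.png',cv2.resize(b,(800,600)))
E
```

```text
pics
{'time_s': np.float64(0.0), 'q': array([ 1.199,  0.221,  1.528,  0.   ,  1.395, -0.126]), 'joint_velocities': array([ 0.   , -0.   , -0.001,  0.   ,  0.   , -0.   ]), 'joint_torque': array([-1.0000e-03, -4.9691e+01, -3.8939e+01, -0.0000e+00,  1.1000e-02,
       -0.0000e+00]), 'eef_pos': array([0.152, 0.606, 0.23 ]), 'tcp_rot': array([-3.14 , -0.   ,  2.896]), 'ft_force': array([-0.444, -0.081, -0.058]), 'torque': array([0.002, 0.01 , 0.015]), 'grasp_force': np.float64(0.0), 'opening': np.float64(0.086)}
top 388.0088469201521 [[0.009, -0.986, 0.169, 0.317], [-1.0, -0.008, 0.005, -0.009], [-0.004, -0.169, -0.986, 1.137], [0.0, 0.0, 0.0, 1.0]]
side 430.94828504214263 [[-1.0, -0.012, 0.02, 0.47], [-0.023, 0.597, -0.802, 0.926], [-0.003, -0.802, -0.597, 0.771], [0.0, 0.0, 0.0, 1.0]]
```

View pics/v1.png

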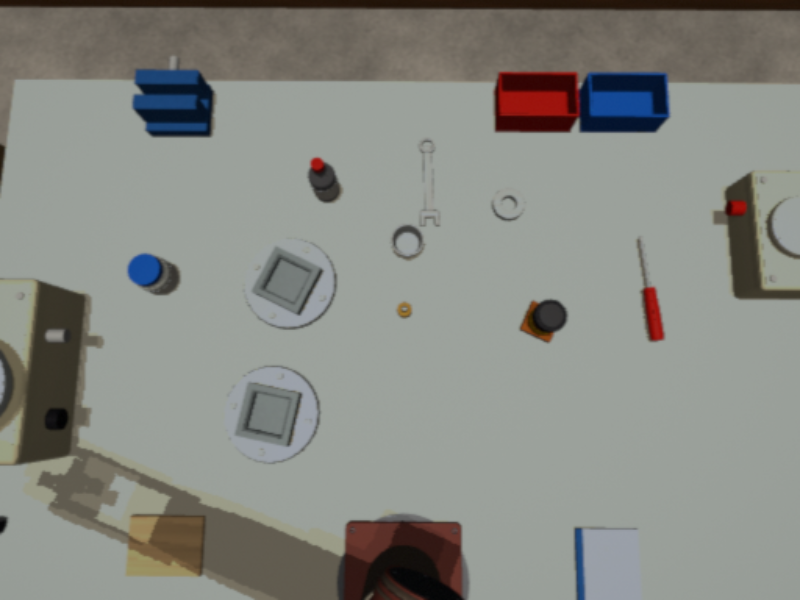

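View pics/v2.png

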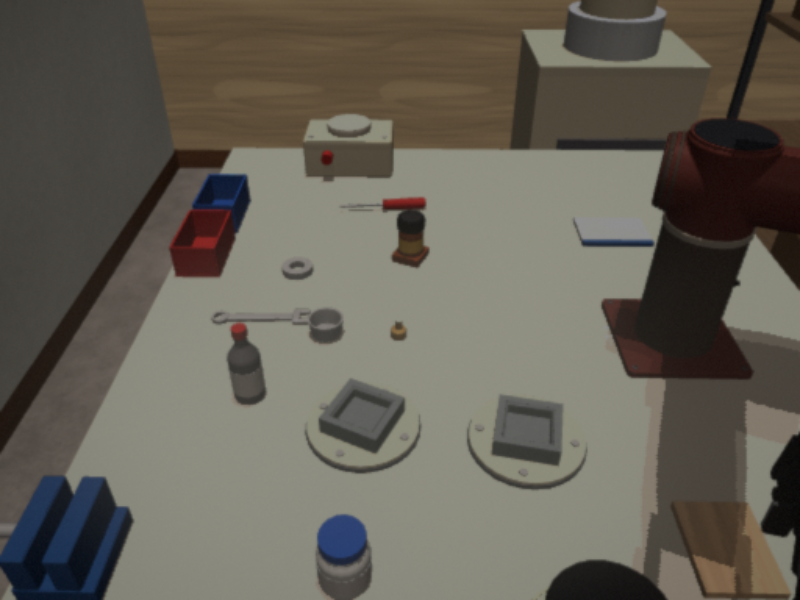

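Top view (800x600): two look-alike holders, A at (290,283) and B at (272,413). The base is at about (400,590), so A is the farther one and the one meant. The amber jar with its black cap is at (543,320). The side view agrees. Next I'll measure both and confirm in a crop.

Run:
```python
from h import *
im,d,K,T=load('top0'); P=cloud(d,K,T)
s=512/800
def rect(mask,z,name):
    cs,_=cv2.findContours(mask.astype(np.uint8),cv2.RETR_EXTERNAL,cv2.CHAIN_APPROX_NONE)
    c=max(cs,key=cv2.contourArea)[:,0]; p=ray(c,z,K,T)[:,:2]
    r=cv2.minAreaRect((p*1000).astype(np.float32)); print(name,np.round(r[0],1),np.round(r[1],1),round(r[2],1),'r=',round(np.hypot(*r[0]),1))
def win(u,v,h=45):
    m=np.zeros(d.shape,bool); u=int(u*s);v=int(v*s); m[v-h:v+h,u-h:u+h]=1; return m
for n,u,v in(('A',290,283),('B',272,413)):
    w=win(u,v,38); z=P[...,2]
    print(n,'z centre',np.nanmedian(z[int(v*s)-3:int(v*s)+4,int(u*s)-3:int(u*s)+4]))
    rect(w&(z>.034)&(z<.055),.042,n+' block top'); rect(w&(z>.005)&(z<.03),.01,n+' plate')
w=win(543,320,28); z=P[...,2]
rect(w&(z>.085),.097,'cap'); hsv=cv2.cvtColor(im,cv2.COLOR_RGB2HSV)
rect(w&(z>.01)&(z<.028),.018,'foot'); print('jar zmax',np.nanmax(z[w]))
# side
im,d,K,T=load('side0');P=cloud(d,K,T);z=P[...,2]
w=win(362,412,45); rect(w&(z>.034)&(z<.055),.042,'A side')
w=win(410,240,28); rect(w&(z>.09),.097,'cap side');rect(w&(z>.012)&(z<.024),.018,'foot side')
W=get_calibration('wrist'); print(W['intrinsics'][0,0],np.round(W['world_from_camera'],3).tolist())
a=cv2.imread('pics/top0.png'); A=cv2.resize(a[135:310,120:260],(480,600)); B=cv2.resize(a[165:245,310:390],(320,320))
B=cv2.copyMakeBorder(B,0,280,0,0,cv2.BORDER_CONSTANT); cv2.imwrite('pics/v3.png',np.hstack([A,B]))
```

```text
A z centre 0.02247088317902235
A block top [533.6 218. ] [97.2 95.4] 64.8 r= 576.4
A plate [532.1 217.1] [171.7 172.6] 0.5 r= 574.7
B z centre 0.022716914011657652
B block top [289.8 241.4] [96.1 95.2] 78.7 r= 377.2
B plate [290.7 241.2] [171.6 171.7] 1.9 r= 377.7
cap [ 462. -253.] [54.5 56.9] 0.5 r= 526.8
foot [ 461.9 -252.7] [61.1 59.7] 63.4 r= 526.5
jar zmax 0.10268363354056387
A side [534. 224.] [102.5  98.3] 64.6 r= 579.1
cap side [ 463.9 -243.6] [53.4 61.8] 1.0 r= 524.0
foot side [ 498. -455.] [137.3  37.4] 1.0 r= 674.5
284.5951966210394 [[0.242, 0.927, 0.287, 0.077], [0.97, -0.231, -0.073, 0.624], [-0.001, 0.296, -0.955, 0.374], [0.0, 0.0, 0.0, 1.0]]
```

View pics/v3.png

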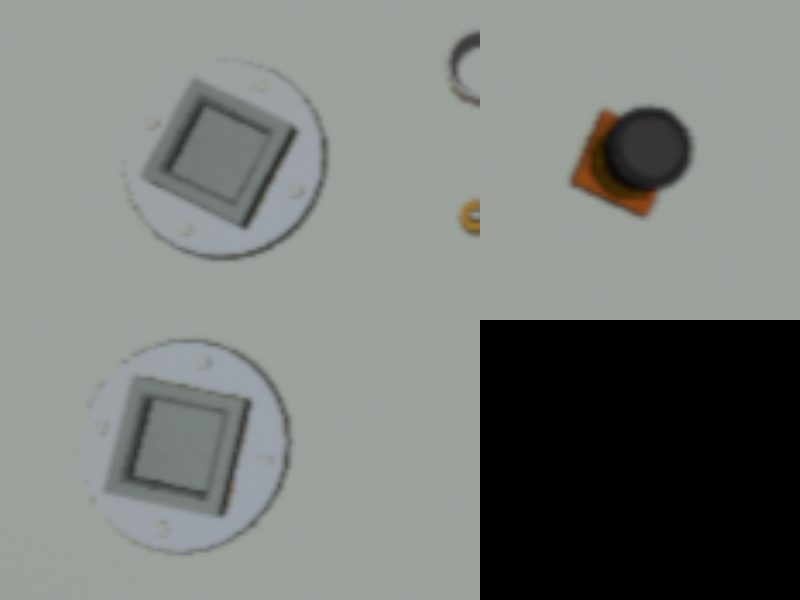

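A (top-left of the crop) is confirmed: block at (533.6, 218) mm, yaw 64.8°, radius 576 mm against 377 mm for B, and floor at 22 mm as specified. Jar at (462, -253) mm, foot about 60 mm square at yaw 63.4°. I'll refine both with the wrist camera.

```bash
cat >> h.py <<'E'
def rects(mask,z,K,T,name):
    cs,_=cv2.findContours(mask.astype(np.uint8),cv2.RETR_EXTERNAL,cv2.CHAIN_APPROX_NONE)
    c=max(cs,key=cv2.contourArea)[:,0]; p=(ray(c,z,K,T)[:,:2]*1000).astype(np.float32)
    r=cv2.minAreaRect(p); print(name,np.round(r[0],1),np.round(r[1],1),round(r[2],1),'circ',np.round(cv2.minEnclosingCircle(p)[0],1),'px',c.min(0),c.max(0))
E
python3 - <<'E'
from h import *
movep([.520,.213,.27],[np.pi,0,1.36]); hold(.3)
im,d,K,T=snap('wrist','wp'); z=cloud(d,K,T)[...,2]; 
rects((z>.034)&(z<.06),.042,K,T,'block')
movep([.462,-.253,.27],[np.pi,0,1.335]); hold(.3)
im2,d,K,T=snap('wrist','wj'); P=cloud(d,K,T); z=P[...,2]; near=np.hypot(P[...,0]-.462,P[...,1]+.253)<.06
rects(near&(z>.09)&(z<.12),.097,K,T,'cap'); rects(near&(z>.008)&(z<.03),.018,K,T,'foot')
print(observe()['eef_pos'],observe()['time_s'],np.round(T[:3,3],3))
cv2.imwrite('pics/v4.png',cv2.resize(np.hstack([im,im2])[:,:,::-1],(800,300)))
E
```

```text
block [533.  219.5] [95.7 95.4] 64.7 circ [532.7 219.5] px [222 111] [309 197]
cap [ 461.4 -252.4] [56.5 56.5] 32.0 circ [ 461.3 -252.3] px [231 147] [280 196]
foot [ 467.1 -240.7] [34.4 59.8] 65.4 circ [ 466.6 -241.9] px [234 134] [280 158]
[ 0.46223606 -0.25259807  0.27001101] 4.4667 [ 0.479 -0.179  0.414]
```

View pics/v4.png

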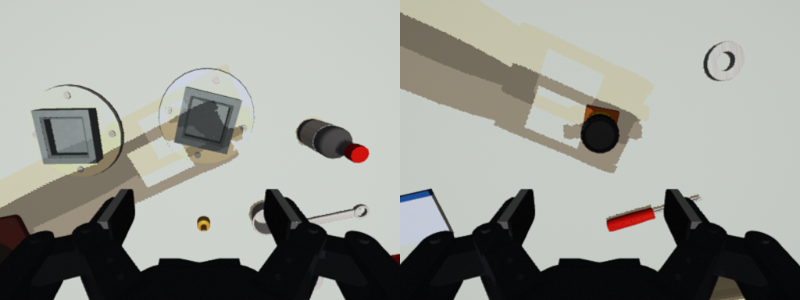

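Left: target block at (207,120). Right: capped jar at (600,132), nothing within finger reach. Wrist and top views agree within 1.5 mm, so I use pocket (533, 219) at 64.7° and jar (461.5, -252.5) at about 64.3°. Next: grasp and lift.

Run:
```python
from h import *
def st(n):
    s=observe(); print(n,round(float(s['time_s']),2),np.round(s['eef_pos'],4),np.round(s['ft_force'],1),np.round(s['torque'],2),'op',round(float(s['opening']),4),'g',round(float(s['grasp_force']),1))
move_l([.4615,-.2525,.13],.2)
print(move_l([.4615,-.2525,.061],.08,max_force=8)); st('down')
gripper_to(.05,100); st('grip')
print(move_l([.4615,-.2525,.10],.08)); hold(.2); st('up')
im,d,K,T=snap('wrist','wg'); P=cloud(d,K,T)
a=snap('top','tg')[0]; b=snap('side','sg')[0]
cv2.imwrite('pics/v5.png',np.hstack([cv2.resize(im,(400,300)),cv2.resize(b[100:220,200:360],(400,300))])[:,:,::-1])
```

```text
False
down 6.33 [ 0.4619 -0.2528  0.0615] [-0.5 -0.8  0.5] [ 0.01 -0.04 -0.03] op 0.0856 g 0.0
grip 6.73 [ 0.4625 -0.253   0.0621] [1.4 0.8 5.6] [ 0.08 -0.17 -0.1 ] op 0.0537 g 104.5
False
up 7.58 [ 0.4611 -0.2522  0.0993] [ 0.   0.4 -4.7] [ 0.   -0.04 -0.01] op 0.0533 g 105.5
```

View pics/v5.png

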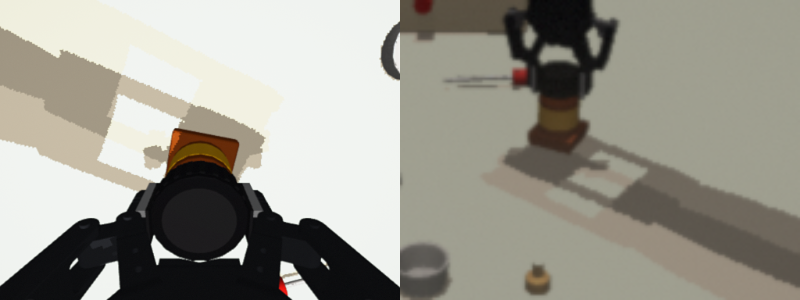

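Wrist view: the cap is held between the pads at (200,218), with the foot's far edge from (172,130) to (238,140). The side view shows the jar hanging level and clear of the bench. I'll measure the offset of the held jar.

Run:
```python
from h import *
im,d,K,T=load('wg'); P=cloud(d,K,T); hsv=cv2.cvtColor(im,cv2.COLOR_RGB2HSV)
z=P[...,2]; tcp=np.array([.4611,-.2522]); x=np.array([np.cos(1.335),np.sin(1.335)]); y=np.array([x[1],-x[0]])
near=np.hypot(P[...,0]-.4611,P[...,1]+.2522)<.05
c=P[slice(265,295),slice(240,272),2]; ztop=np.nanmedian(c); print('cap top z',ztop)
top=near&(abs(z-ztop)<.004)
print('cap top xy median tool',[(np.nanmin((P[top][:,:2]-tcp)@a).round(4),np.nanmax((P[top][:,:2]-tcp)@a).round(4)) for a in (x,y)])
f=near&(hsv[...,1]>120)&(abs(z-(ztop-.079))<.006); print('foot top z',np.nanmedian(z[f]),f.sum())
rects(f,ztop-.079,K,T,'foot')
r=(P[f][:,:2]-tcp)*1000
for yaw in(62,63,64,65,66,67):
    a=np.radians(yaw); ax=np.array([np.cos(a),np.sin(a)]);ay=np.array([-ax[1],ax[0]])
    print(yaw,[np.percentile(r@v,[1,99]).round(1).tolist() for v in(ax,ay)])
im,d,K,T=load('tg'); P=cloud(d,K,T); z=P[...,2]; n=np.hypot(P[...,0]-.4611,P[...,1]+.2522)<.055
hsv=cv2.cvtColor(im,cv2.COLOR_RGB2HSV)
rects(n&(z>.03)&(z<.065)&(hsv[...,1]>120),ztop-.079,K,T,'foot top cam')
```

```text
cap top z 0.13678512083907174
cap top xy median tool [(np.float64(-0.0284), np.float64(0.0283)), (np.float64(-0.0415), np.float64(0.0394))]
foot top z 0.05669087168372414 1745
foot [ 464.5 -243. ] [43.3 58.8] 66.2 circ [ 463.9 -243.9] px [212 166] [305 224]
62 [[-5.7, 30.8], [-27.6, 30.8]]
63 [[-5.2, 30.4], [-27.8, 30.6]]
64 [[-4.7, 30.1], [-28.1, 30.2]]
65 [[-4.2, 29.8], [-28.3, 30.0]]
66 [[-3.7, 29.9], [-28.6, 29.8]]
67 [[-3.2, 30.2], [-28.9, 29.8]]Traceback (most recent call last):
  File "<stdin>", line 16, in <module>
  File "h.py", line 18, in rects
    c=max(cs,key=cv2.contourArea)[:,0]; p=(ray(c,z,K,T)[:,:2]*1000).astype(np.float32)
      ~~~^^^^^^^^^^^^^^^^^^^^^^^^
ValueError: max() iterable argument is empty
```

The held jar is centred within about 1 mm, with the foot at 65.5°. I'll carry it over the pocket and lower it with a force guard.

```bash
cat >> h.py <<'E'
def st(n):
    s=observe(); print(n,round(float(s['time_s']),2),np.round(s['eef_pos'],4),'yaw',round(float(s['tcp_rot'][2]),3),np.round(s['ft_force'],1),np.round(s['torque'],2),'op',round(float(s['opening']),4),'g',round(float(s['grasp_force']),1),'q6',round(float(s['q'][5]),2))
E
python3 - <<'E'
from h import *
move_l([.4615,-.2525,.26],.25)
movep([.533,.219,.22],[np.pi,0,1.321]); move_l([.533,.219,.12],.15); hold(.3); st('hover')
print(move_l([.533,.219,.083],.04,max_force=12)); hold(.2); st('down')
E
```

```text
hover 11.38 [0.5336 0.2192 0.121 ] yaw 1.321 [ 0.5 -0.5 -5.3] [ 0.01  0.02 -0.02] op 0.0538 g 105.7 q6 0.5
True
down 12.46 [0.5329 0.2186 0.084 ] yaw 1.321 [-0.3 -0.8  5.7] [-0.05  0.31  0.01] op 0.0536 g 106.6 q6 0.5
```

It seated at TCP z = 84.0 mm, which is the predicted value (22 + 62.1). Now unscrewing anticlockwise in steps while watching forces.

Run:
```python
from h import *
z=.084; y0=1.321
for a in range(8,57,8):
    q=inverse_kinematics([.533,.219,z],[np.pi,0,y0+np.radians(a)]); set_joints(q); hold(.1); st(a)
    f=observe()['ft_force']
    if f[2]>25: z+=.001
    if np.linalg.norm(f)>70: break
```

```text
8 12.82 [0.5336 0.2191 0.0844] yaw 1.457 [ 2.2  0.6 -1.5] [ 0.1  -0.3   0.01] op 0.0537 g 107.1 q6 0.37
16 13.18 [0.5335 0.2189 0.0845] yaw 1.596 [ 0.7 -0.8  2.7] [-0.19  0.11  0.01] op 0.0531 g 107.3 q6 0.23
24 13.53 [0.5335 0.2188 0.0846] yaw 1.735 [-0.3 -3.2  5.8] [-0.43  0.2   0.03] op 0.0538 g 107.5 q6 0.09
32 13.89 [0.5335 0.219  0.0847] yaw 1.876 [-1.4 -1.1  5.4] [-0.3   0.18  0.12] op 0.0534 g 107.7 q6 -0.05
40 14.25 [0.5337 0.2192 0.085 ] yaw 2.015 [-0.1 -1.7  7.2] [-0.21  0.16  0.1 ] op 0.0538 g 107.9 q6 -0.19
48 14.61 [0.534  0.2194 0.0853] yaw 2.155 [-0.2 -0.8  8. ] [-0.17  0.23  0.07] op 0.0535 g 108.2 q6 -0.33
56 14.97 [0.5342 0.2196 0.0856] yaw 2.294 [-1.7 -0.9  9. ] [-0.1   0.19  0.03] op 0.0537 g 108.1 q6 -0.47
```

The TCP is being pushed up as it turns, so the thread is advancing. I'll turn a little further, then check the jar before lifting.

Run:
```python
from h import *
for a in (62,68):
    set_joints(inverse_kinematics([.533,.219,.084],[np.pi,0,1.321+np.radians(a)])); hold(.15); st(a)
im,*_=snap('wrist','wu'); b=snap('side','su')[0]
cv2.imwrite('pics/v6.png',np.hstack([cv2.resize(im,(400,300)),cv2.resize(b[200:320,160:320],(400,300))])[:,:,::-1])
```

```text
62 15.37 [0.5342 0.2196 0.0856] yaw 2.399 [-0.8  1.   9.1] [-0.04  0.14  0.02] op 0.0537 g 108.1 q6 -0.58
68 15.77 [0.5343 0.2197 0.0856] yaw 2.504 [-0.1  0.   8.6] [-0.03  0.14  0.03] op 0.0537 g 108.1 q6 -0.68
```

View pics/v6.png

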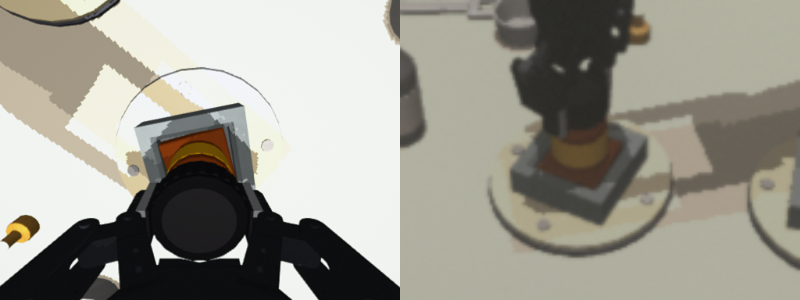

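The foot sits in the pocket at (195,150), held by its sides, and the cap turned while the jar did not. The z rise stopped by 56°, so the threads should be free. I'll lift slowly, with a guard against dragging the jar.

Run:
```python
from h import *
for z in (.087,.089,.092,.096):
    move_l([.534,.2195,z],.02); hold(.15); st(z)
im,*_=snap('wrist','wl'); b=snap('side','sl')[0]
cv2.imwrite('pics/v7.png',np.hstack([cv2.resize(im,(400,300)),cv2.resize(b[200:320,160:320],(400,300))])[:,:,::-1])
```

```text
0.087 16.32 [0.5345 0.2199 0.0876] yaw 2.505 [-0.5  0.9  6.9] [ 0.05  0.14 -0.03] op 0.0534 g 107.7 q6 -0.68
0.089 16.73 [0.5335 0.2194 0.0884] yaw 2.507 [-1.6 -0.3 -0.1] [-0.08 -0.02 -0.01] op 0.0537 g 107.4 q6 -0.68
0.092 17.18 [0.534  0.2195 0.092 ] yaw 2.508 [ 0.1  0.5 -0.2] [-0.04  0.04  0.  ] op 0.0535 g 107.4 q6 -0.68
0.096 17.68 [0.534  0.2195 0.096 ] yaw 2.508 [-0.3  0.3  0.5] [-0.02  0.01  0.02] op 0.0539 g 107.4 q6 -0.68
```

View pics/v7.png

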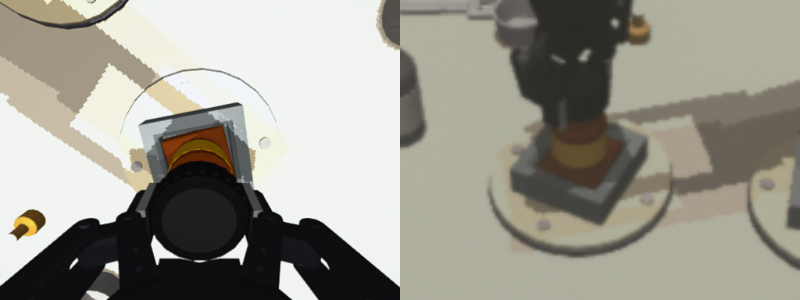

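The force drops to zero (cap weight only) and the jar stays in place, so the cap is free. I'll lift it to its final height and verify.

Run:
```python
from h import *
move_l([.534,.2196,.117],.04); hold(.5); st('end')
im,d,K,T=snap('wrist','we'); P=cloud(d,K,T); print('cap top z',np.nanmedian(P[265:295,240:272,2]))
top=np.abs(P[...,2]-np.nanmedian(P[265:295,240:272,2]))<.003; top&=np.hypot(P[...,0]-.534,P[...,1]-.2196)<.0285
print('top fit slope',np.linalg.lstsq(np.c_[P[top][:,:2],np.ones(top.sum())],P[top][:,2],rcond=None)[0][:2].round(3))
hsv=cv2.cvtColor(im,cv2.COLOR_RGB2HSV)
f=(hsv[...,1]>120)&(np.hypot(P[...,0]-.534,P[...,1]-.2196)<.05)
h=P[f][:,2]; ft=f&(P[...,2]>.03)&(P[...,2]<.05); print('foot top z',np.nanmedian(P[ft][:,2]),ft.sum()); rects(ft,.040,K,T,'foot')
b,d,K,T=snap('side','se'); P=cloud(d,K,T); hsv=cv2.cvtColor(b,cv2.COLOR_RGB2HSV); n=np.hypot(P[...,0]-.534,P[...,1]-.2196)<.04
for z0 in (.05,.07,.09,.108,.115):
    m=n&(abs(P[...,2]-z0)<.006); q=P[m]; print(z0,m.sum(),q[:,0].min().round(4) if len(q) else '',q[:,0].max().round(4) if len(q) else '')
cv2.imwrite('pics/v8.png',np.hstack([cv2.resize(im,(400,300)),cv2.resize(b[180:300,160:320],(400,300))])[:,:,::-1])
```

```text
end 18.95 [0.5339 0.2196 0.1169] yaw 2.508 [ 0.7  0.  -0.5] [-0.02 -0.04 -0.02] op 0.0536 g 107.4 q6 -0.68
cap top z 0.1543698323348462
top fit slope [0.006 0.003]
foot top z 0.04130921612500893 1443
foot [531.8 220.6] [59.7 60.6] 69.5 circ [532.7 220.8] px [210 156] [298 222]
0.05 72 0.5001 0.5578
0.07 87 0.5092 0.5597
0.09 131 0.5091 0.5593
0.108 67 0.5115 0.5462
0.115 20 0.5174 0.5488
```

View pics/v8.png

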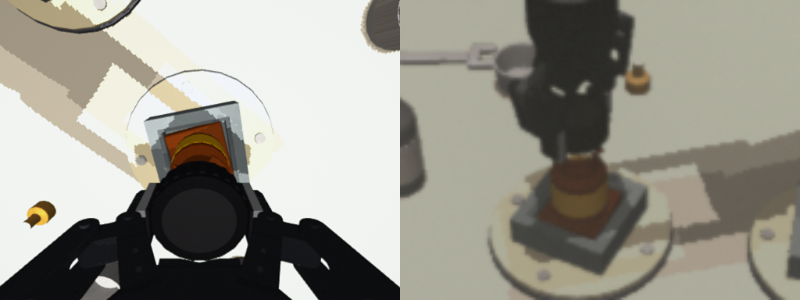

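Final state: the cap is level (slope under 0.6%), about 15 mm clear of the mouth and centred within about 2 mm. The jar foot's top is at 41 mm (40 expected), so it is seated with its sides against the pocket. Bystanders look undisturbed. Handing in.

```bash
python3 -c "
from h import *
print(job_done())"
```

```text
the job is handed in; nothing more can be done
None
```

I seated the amber jar in the farther holder's square pocket, unscrewed its cap, and handed the job in at about 19 s with the cap held level and centred within about 2 mm; its lower edge is about 15 mm (its centre about 27 mm) above the mouth, because I split the two readings of "about 2 cm".

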